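Feel for the catch of the slide incubator and spring its lid

ROBOT

A 6-joint arm with a two-finger parallel gripper is mounted at the origin on the work surface. World frame = base frame: x ahead of the robot, y to its left, z up, the work surface at z = 0. Lengths are in mm, angles in rad, forces in N, time in s.
With the tool pointing down it reaches from about 250 to 800 mm from the base axis. Payload 3.9 kg.
Tool frame: the origin (TCP) lies at the very end of the fingers, on their centre line; the grasp point (between the pads) lies 19 mm behind it; z points along the fingers, y is the line along which they close (so a half turn about z gives the same grasp; the last joint's range is limited). The gripper opens to 85 mm and grips with 20 to 120 N. Pads are 22 mm wide; open, the fingers measure 114 mm over their backs; the gripper's body (76 mm by 85 mm) begins 54 mm behind the grasp point. The pads swing forward as they close: fully open they stand 13 mm farther back than shut.
Start: joints at [1.138, 0.26, -0.138, 1.173, 0, 1.571], TCP at [220.187, 476.585, 205.504] pointing down, gripper open.
Joint ranges: [-2.78, 2.78], [-0.83, 1.72], [-1.28, 1.37], [-1.9, 2.12], [-1.57, 1.48], [-3.14, 3.14]. Speed limits (rad/s): [2.57, 2.57, 3.14, 3.14, 3.14, 3.14].

INTERFACE

Orientations are given as a rotation vector (axis times angle).
In Python, from rig import * gives the robot as it stands.
- The arm moves only by the tool drive_tool, never from a script. Its arguments are lists of equal length, an entry for each row: "delta_pos": the shift along the tool's x, y, z in mm, a list of three; "delta_rot": the turn, a rotation vector about the tool's x, y, z in degrees, a list of three. A call has 1 to 5 rows; each row is the pose to reach, as a shift and turn from the pose commanded when the call began, along the tool's axes at that moment; what a row does not reach only later rows make up. A row lasts 1/10 s, in which the tool goes at most 50 mm and 8.59 degrees, less where a joint would pass 70% of its speed; a pose out of reach is approached as far as the arm can. A call with a gripper value outside its range is refused whole. "grip" is the opening in per cent of the stroke, from 0 (shut) to 100 (fully open), set as the call begins (left out, the last holds). The fingers move at their own pace and stop on an object; the grip force is fixed at half the most. Time passes only in rows, so rows that repeat a pose let the fingers close. It gives the time, the measured TCP pose, the force, the opening and the grip force at its end, in the units of the state.
- read_state(): the state, without advancing time (a new reading comes with each control period).
- grab_frame(name): name is "scene" or "top"; returns a dict with "pixels" (420x560x3 uint8, red, green, blue), "mtx" (3x3 intrinsics, pixels), "xyz" and "orientation" of the camera in the world. Camera axes: x right, y down, z forward; pixel columns grow to the right and rows downward; lengths in mm; the calibration is good to about 2 mm. A picture is of the moment at which its call begins. There is no depth.
- close_job(): hands the job in; it is judged then, once.
The state is a dict: "clock": time; "joint_pos": joint angles; "qvel": joint speeds; "effort": joint torques, N m; "position": TCP position; "ee_rot": TCP orientation; "contact_force": force on the tool from outside, world axes, zero at the start; "wrist_torque": the same for the moment, N m; "opening": finger opening in mm; "grip_force": force on a finger pad.
Only numpy, scipy, OpenCV 4.12 (cv2) and the standard library are available. Lean on these libraries where they do the work, as an engineer would, in place of code of your own. Each camera call takes 0.05 s, during which the arm holds its last target. There are 200 camera calls.

TASK

Open the slide incubator by its catch: starting at either end of its front edge (the side facing the robot), run a fingertip along the top of that edge until it comes to the thumb notch, then press the catch down inside the notch so that the lid springs ajar, let the catch come back up and draw clear. Grasp nothing, do not lean hard on the incubator, leave the lid where its own spring takes it, and leave the things around it where they stand.

Things in the scene. Friction and masses are not known exactly. Their poses are not given: they have to be found in the camera images.
- incubator: Slide incubator: flat white instrument fixed to the bench, 300 mm deep (x), 400 mm wide (y), 90 mm high, blue sides, grey lid with a dark window. Origin: centre of its underside on the bench; x points from the front edge (robot side) to the rear hinge, y to the robot's left, z up. Behind the front edge, from x = -108 mm on, lies the lid, its top 4 mm lower than the edge.
- edge_middle (a point): Middle of the front edge, on its top (x = -130, y = 0, z = 90 mm in the incubator's frame; same axes). The edge is a level white strip 40 mm deep (x = -150 to -110 mm), running the full 400 mm of y, broken only by one thumb notch: 52 mm wide (y), the full 40 mm deep (x), open to the front. The notch's centre lies within 52 mm to either side of this point, place not reported.
- edge_left (a point): Near the left end (y = +160 mm) of the front edge, on its top, half-way across it; axes as the incubator. The end of the edge is its outer 80 mm, so 40 mm to either side of this point. A fingertip resting on the edge and slid along it loses contact once it is wholly over the notch.
- edge_right (a point): The same at the right end (y = -160 mm) of the front edge. The catch in the notch is a white ribbed paddle, 48 mm wide (y), x = -148 to -104 mm (its rear 4 mm under the lid), top at z = 81 mm, 9 mm below the edge.
- catch (a joint): Catch in the notch, hinged along y under the lid's front (axis at x = -98, z = 79 mm in the incubator's frame), rad: 0 = up at rest, 0.18 = fully down at its stop; frees the lid at about 0.12. Pressed half-way across the edge (x = -130 mm) it goes down 6 mm, with about 4 N to start and 8 N at the stop, and springs back.
- lid (a joint): Lid, 356 mm wide, hinged at the rear (x = 135, z = 80 mm in the incubator's frame), rad: 0 = shut, held by the catch. Once freed its spring raises the lid's front 45 to 75 mm in about a second and holds it there, at 0.18 to 0.32 rad. It swings up and back, away from a finger in the notch; if it meets the gripper's body it rests lightly on it and follows as that leaves.
- oil_bottle: Bystander, not to be moved: amber immersion-oil dropper bottle with a black cap, 28 mm across, 70 mm high. Origin: centre of its underside.
- slide_box: Bystander, not to be moved: blue flat slide box, 85 x 98 mm, 34 mm high. Origin: centre of its underside.
- thermometer: Bystander, not to be moved: white digital stick thermometer lying flat, about 115 mm long, 26 mm wide, 14 mm high. Origin: centre of its underside.
- staining_jar: Bystander, not to be moved: square glass staining jar with a lid, 60 mm wide, 110 mm high. Origin: centre of its underside.
- objective_case: Bystander, not to be moved: black round case of a microscope objective, 39 mm across, 58 mm high. Origin: centre of its underside.
- coverslip_box: Bystander, not to be moved: small white box with a grey lid, 52 mm square, 22 mm high. Origin: centre of its underside.
- wash_bottle: Bystander, not to be moved: white wash bottle with a blue cap and a bent spout, 60 mm across, 168 mm high. Origin: centre of its underside.

How it is judged (in metres and radians):
On the way, in this order (a step that is already met when the one before it is completed fails the run):
1. a fingertip rests on the front edge near one of its ends (contact force between any of incubator_c0, incubator_c1, edge_c4, edge_c5 and the fingers above 0.4 N and (y of the grasp point in the frame of incubator above 0.06 m or y of the grasp point in the frame of incubator below -0.06 m) and value of joint catch below 0.05 rad), for 0.1 s.
2. the fingertip has come along the edge to the side of the notch (contact force between any of edge_c0, edge_c1 and the fingers above 0.4 N and value of joint catch below 0.05 rad), for 0.05 s.
3. the catch is pressed down inside the notch with the fingers (contact force between catch_c0 and the fingers above 0.4 N and value of joint catch above 0.13 rad).
At the end, for the whole second after the job is handed in: The lid stands ajar on its own spring (between 0.10 and 0.40 rad) and is at rest, and the catch is back up (under 0.04 rad) (value of joint lid between 0.1 and 0.4 rad and velocity of joint lid between -0.05 and 0.05 rad/s and value of joint catch below 0.04 rad); the robot touches nothing.
It fails at once if the lid is lifted farther than its spring takes it (0.45 rad) (value of joint lid above 0.45 rad).
It fails at once if the fingers press on anything with more than 60 N (contact force between anything else and the fingers above 60 N).
It fails at once if one of the things around the incubator is moved more than 20 mm (distance of any of oil_bottle, slide_box, thermometer, staining_jar, objective_case, coverslip_box, wash_bottle from where it was at the start of the episode above 0.02 m).
It also fails if it takes over 58 s, if anything falls off the work surface, if the arm or the gripper's body presses on something with over 40 N, if the wrist force passes 120 N, or if a joint passes its speed limit or range.

## Working session

There is one attempt and no reset: what is moved stays moved. The work goes in short steps, Python scripts to look and compute and a tool call to move; the robot and the scene stay as the last step left them, time stands still between calls to the robot, and variables do not carry over. Pictures are saved under pics/ and viewed, at most 10 in all, crops included, and the job is handed in when it is done.

Besides the shell and the picture viewer there is one more tool, called after "Emit:" as a command line: name --argument value ..., lists and objects as JSON in quotes. drive_tool: Moves the arm, as the interface text tells. Its arguments: {"type":"object","properties":{"delta_pos":{"type":"array"},"delta_rot":{"type":"array"},"grip":{"type":"number"}},"required":["delta_pos","delta_rot"]}

```bash
mkdir -p pics; cat > h.py <<'E'
from rig import *
import numpy as np, cv2
from scipy.spatial.transform import Rotation as R
def snap(n,fn):
    f=grab_frame(n); cv2.imwrite('pics/'+fn,f['pixels'][:,:,::-1]); return f
E
python3 - <<'E'
from h import *
import pickle
d={}
for n in('scene','top'):
    f=snap(n,n+'1.png'); d[n]=f; print(n,f['mtx'],f['xyz'],f['orientation'])
pickle.dump(d,open('cam.pkl','wb'))
s=read_state(); print(s)
E
```

```text
scene [[529.33167433   0.         275.94827965]
 [  0.         529.33167433 206.90699621]
 [  0.           0.           1.        ]] [1119.35827924 -895.4372758   901.92156577] [-2.16450252 -0.61287131  0.27811445]
top [[432.09014992   0.         272.09667605]
 [  0.         432.09014992 211.88112395]
 [  0.           0.           1.        ]] [ 436.88135371    6.79559826 1055.05623785] [-2.08876352  2.1508409  -0.17216199]
{'clock': 0.1, 'joint_pos': array([ 1.13799620e+00,  2.60635940e-01, -1.39253453e-01,  1.17270824e+00,
        1.33203862e-05,  1.57077094e+00]), 'qvel': array([-0.00024271, -0.00039025,  0.00253125, -0.00020009, -0.00079294,
       -0.00071229]), 'effort': array([ 1.65124857e-04, -4.06508553e+01,  2.54527277e+01,  1.01187505e-02,
        6.32151909e-05, -4.48585041e-06]), 'position': array([219.90775799, 475.98689962, 204.73388417]), 'ee_rot': array([-6.74422190e-01, -3.06793736e+00,  2.75863924e-03]), 'contact_force': array([-0.16934917,  0.19182092,  0.32559083]), 'wrist_torque': array([-0.01468532, -0.03670128, -0.00916257]), 'grip_force': 0.0, 'opening': 85.18664574443513}
```

View pics/top1.png

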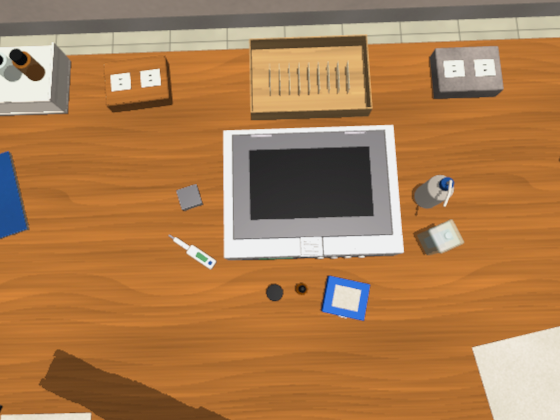

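View pics/scene1.png

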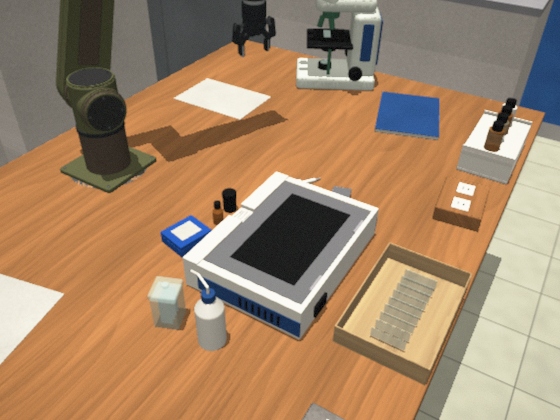

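The top view shows the incubator with front corners near (224,257) and (402,251), and the notch near (312,245). The black case (275,292), oil bottle (301,288) and slide box (346,298) stand in front of it. I'll enlarge that area.

```bash
python3 - <<'E'
import cv2
a=cv2.imread('pics/top1.png')[220:320,212:412]
cv2.imwrite('pics/c1.png',cv2.resize(a,None,fx=4,fy=4,interpolation=cv2.INTER_CUBIC))
E
```

```text
(no output)
```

View pics/c1.png

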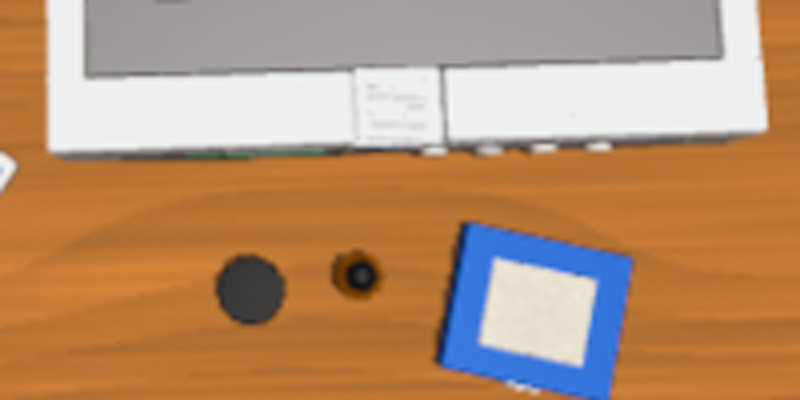

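The crop shows the edge's front corners at (49,151) and (768,130), the lid's front corners at (87,76) and (722,58), and the notch from u=354 to 441. The bottle cap is at (357,274).

```bash
cat >> h.py <<'E'
import pickle
def ray(f,u,v,z):
    d=R.from_rotvec(f['orientation']).as_matrix()@np.linalg.inv(f['mtx'])@[u,v,1]
    return f['xyz']+d*(z-f['xyz'][2])/d[2]
E
python3 - <<'E'
from h import *
f=pickle.load(open('cam.pkl','rb'))['top']
c=lambda u,v,z:ray(f,212+(u+.5)/4-.5,220+(v+.5)/4-.5,z)
P=dict(L=(49,151,90),Rt=(768,130,90),lidL=(87,76,86),lidR=(722,58,86),n1=(354,110,90),n2=(441,108,90),cap=(361,273,70),case=(250,289,58),sb1=(465,224,34),sb2=(632,260,34))
Q={k:c(*v) for k,v in P.items()}
for k in Q:print(k,Q[k].round(1))
for z,n,m in((90,(224,129),(393,126)),): print(ray(f,*n,z).round(1),ray(f,*m,z).round(1))
d=(Q['L']-Q['Rt'])[:2];d2=(Q['lidL']-Q['lidR'])[:2];print(np.hypot(*d),np.degrees(np.arctan2(-d[0],d[1])),np.degrees(np.arctan2(-d2[0],d2[1])))
d=d/np.hypot(*d); X=np.array([d[1],-d[0]]); M=(Q['L']+Q['Rt'])[:2]/2+X*150
for k in Q: print(k,((Q[k][:2]-M)@X).round(1),((Q[k][:2]-M)@d).round(1))
print('org',M,'X',X)
for y in(160,80,-80):print(y,M-130*X+y*d)
s=read_state();print(R.from_rotvec(s['ee_rot']).as_matrix().round(3))
E
```

```text
L [511.9 131.3  90. ]
Rt [ 511.9 -268.5   90. ]
lidL [553.8 110.   86. ]
lidR [ 553.3 -247.3   86. ]
n1 [529.8 -39.6  90. ]
n2 [529.5 -88.1  90. ]
cap [440.1 -40.9  70. ]
case [433.   21.7  58. ]
sb1 [ 466.7 -104.3   34. ]
sb2 [ 443.3 -199.9   34. ]
[813.6 128.7  90. ] [ 807.1 -267.8   90. ]
399.78682987682134 0.005147957087428474 -0.07945888924201895
L -150.0 199.9
Rt -150.0 -199.9
lidL -108.1 178.6
lidR -108.6 -178.7
n1 -132.1 29.0
n2 -132.4 -19.5
cap -221.8 27.7
case -228.9 90.4
sb1 -195.2 -35.7
sb2 -218.6 -131.3
org [661.88932769 -68.60565526] X [9.99999996e-01 8.98488008e-05]
160 [531.87495241  91.38266375]
80 [531.88214031  11.38266407]
-80 [ 531.89651612 -148.61733528]
[[-0.908  0.419 -0.001]
 [ 0.419  0.908 -0.002]
 [ 0.    -0.002 -1.   ]]
```

Yaw is about 0, the incubator's origin is at about (662,-69), and the notch centre is at world y≈-64. I'll close the fingers and approach the left end at about (530,91), with the tool's y axis along world x.

Emit:
drive_tool --delta_pos '[[-40, -20, 0], [-80, -40, 0], [-120, -60, 0], [-160, -80, 0], [-200, -100, 0]]' --delta_rot '[[0, 0, 8], [0, 0, 16], [0, 0, 24], [0, 0, 32], [0, 0, 40]]' --grip 0

```text
clock: 0.6
position: [360.3, 300.3, 205.2]
ee_rot: [-1.69, -2.648, 0.001]
contact_force: [0.2, 0.3, -0.4]
opening: 12.2
grip_force: 0.0
```

```bash
cat >> h.py <<'E'
def rep(t=None):
    s=read_state(); A=R.from_rotvec(s['ee_rot']).as_matrix()
    print(round(s['clock'],2),s['position'].round(1),'F',s['contact_force'].round(1),'open',round(s['opening'],1)); print(A.round(3))
    if t is not None: print('tool delta',(A.T@(np.array(t)-s['position'])).round(1),'turn to y=X',np.degrees(R.from_matrix(A.T@np.array([[0,1,0],[1,0,0],[0,0,-1.]])).as_rotvec()).round(2))
E
python3 -c "
from h import *
rep([530,91,205])"
```

```text
0.6 [360.3 300.3 205.2] F [ 0.2  0.3 -0.4] open 12.2
[[-0.421  0.907 -0.   ]
 [ 0.907  0.421 -0.   ]
 [-0.    -0.001 -1.   ]]
tool delta [-2.613e+02  6.580e+01  2.000e-01] turn to y=X [-3.00e-02  2.00e-02  2.49e+01]
```

Emit:
drive_tool --delta_pos '[[-48, 12, 0], [-96, 24, 0], [-144, 36, 0], [-192, 48, 0], [-240, 60, 0]]' --delta_rot '[[0, 0, 6], [0, 0, 12], [0, 0, 18], [0, 0, 24], [0, 0, 25]]'

```text
clock: 1.1
position: [517.0, 108.5, 205.2]
ee_rot: [-2.22, -2.222, 0.0]
contact_force: [1.3, 1.1, 0.9]
opening: 0.2
grip_force: 0.0
```

```bash
python3 -c "
from h import *
rep([530,91,130])"
```

```text
1.1 [517.  108.5 205.2] F [1.3 1.1 0.9] open 0.2
[[-0.001  1.    -0.   ]
 [ 1.     0.001  0.   ]
 [ 0.    -0.    -1.   ]]
tool delta [-17.5  13.   75.2] turn to y=X [-0.03 -0.01  0.07]
```

Emit:
drive_tool --delta_pos '[[-10, 8, 35], [-16, 13, 70], [-16, 13, 90], [-16, 13, 100], [-16, 13, 100]]' --delta_rot '[[0, 0, 0], [0, 0, 0], [0, 0, 0], [0, 0, 0], [0, 0, 0]]'

```text
clock: 1.6
position: [527.8, 94.1, 104.0]
ee_rot: [-2.216, -2.224, 0.005]
contact_force: [-0.1, 1.0, -0.6]
opening: 0.3
grip_force: 0.0
```

```bash
python3 -c "
from h import *
rep([530,91,90]); snap('scene','s2.png'); f=snap('top','t2.png')
a=cv2.imread('pics/s2.png')[150:300,170:370]; b=cv2.imread('pics/t2.png')[190:290,202:402]
cv2.imwrite('pics/c2.png',cv2.resize(np.vstack([a,b]),None,fx=2.4,fy=2.4,interpolation=cv2.INTER_CUBIC))"
```

```text
1.6 [527.8  94.1 104. ] F [-0.1  1.  -0.6] open 0.3
[[-0.004  1.    -0.004]
 [ 1.     0.004 -0.001]
 [-0.001 -0.004 -1.   ]]
tool delta [-3.1  2.2 14. ] turn to y=X [-0.21  0.03  0.2 ]
```

View pics/c2.png

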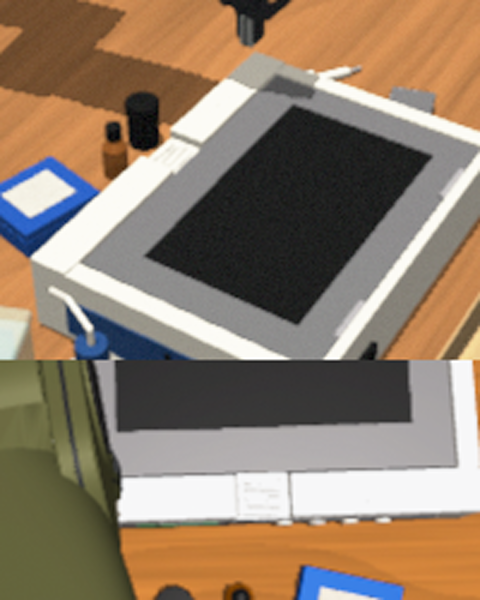

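The crop shows the fingertip above the left end of the edge. Nothing is near the gripper. I'll go down gently.

Emit:
drive_tool --delta_pos '[[0, 2, 4], [0, 2, 7], [0, 2, 10], [0, 2, 12], [0, 2, 13]]' --delta_rot '[[0, 0, 0], [0, 0, 0], [0, 0, 0], [0, 0, 0], [0, 0, 0]]'

```text
clock: 2.2
position: [531.2, 94.4, 92.3]
ee_rot: [-2.217, -2.225, 0.0]
contact_force: [0.1, -0.3, -0.4]
opening: 0.1
grip_force: 0.0
```

Emit:
drive_tool --delta_pos '[[0, 0, 1], [0, 0, 1]]' --delta_rot '[[0, 0, 0], [0, 0, 0]]'

```text
clock: 2.4
position: [531.2, 94.3, 91.4]
ee_rot: [-2.217, -2.225, 0.0]
contact_force: [1.0, 0.8, -1.5]
opening: 0.2
grip_force: 0.0
```

Emit:
drive_tool --delta_pos '[[0, 0, 0.5], [0, 0, 1], [0, 0, 1]]' --delta_rot '[[0, 0, 0], [0, 0, 0], [0, 0, 0]]'

```text
clock: 2.7
position: [531.3, 94.4, 90.5]
ee_rot: [-2.218, -2.225, 0.0]
contact_force: [0.5, 0.5, 0.1]
opening: 0.4
grip_force: 0.0
```

Emit:
drive_tool --delta_pos '[[0, 0, 0.5], [0, 0, 1], [0, 0, 1]]' --delta_rot '[[0, 0, 0], [0, 0, 0], [0, 0, 0]]'

```text
clock: 3.0
position: [531.3, 94.4, 89.4]
ee_rot: [-2.217, -2.225, 0.0]
contact_force: [-0.4, -1.2, 0.9]
opening: -0.0
grip_force: 0.0
```

Emit:
drive_tool --delta_pos '[[0, 0, 0.5], [0, 0, 1], [0, 0, 1]]' --delta_rot '[[0, 0, 0], [0, 0, 0], [0, 0, 0]]'

```text
clock: 3.3
position: [531.3, 94.4, 88.4]
ee_rot: [-2.217, -2.225, 0.0]
contact_force: [-0.3, 0.2, -0.7]
opening: 0.0
grip_force: 0.0
```

Emit:
drive_tool --delta_pos '[[0, 0, 0.5], [0, 0, 0.5], [0, 0, 0.5]]' --delta_rot '[[0, 0, 0], [0, 0, 0], [0, 0, 0]]'

```text
clock: 3.6
position: [531.3, 94.4, 88.0]
ee_rot: [2.217, 2.225, -0.0]
contact_force: [-0.3, 0.5, 1.2]
opening: -0.5
grip_force: 0.0
```

Emit:
drive_tool --delta_pos '[[0, 0, 0.5], [0, 0, 1], [0, 0, 1]]' --delta_rot '[[0, 0, 0], [0, 0, 0], [0, 0, 0]]'

```text
clock: 3.9
position: [531.2, 94.4, 86.9]
ee_rot: [-2.217, -2.225, 0.0]
contact_force: [-0.0, 0.3, 0.3]
opening: 0.3
grip_force: 0.0
```

Emit:
drive_tool --delta_pos '[[0, 0, 0.5], [0, 0, 1], [0, 0, 1]]' --delta_rot '[[0, 0, 0], [0, 0, 0], [0, 0, 0]]'

```text
clock: 4.2
position: [531.2, 94.4, 85.9]
ee_rot: [-2.217, -2.225, 0.0]
contact_force: [0.2, -0.0, -0.9]
opening: -0.1
grip_force: 0.0
```

```bash
python3 -c "
from h import *
f=snap('scene','s3.png')
a=cv2.imread('pics/s3.png')[130:230,190:340]
cv2.imwrite('pics/c3.png',cv2.resize(a,None,fx=5,fy=5,interpolation=cv2.INTER_CUBIC))
def pr(p):
  c=R.from_rotvec(f['orientation']).as_matrix().T@(np.array(p)-f['xyz']); q=f['mtx']@c/c[2]; return ((q[:2]-[190,130])*5).round()
print(pr([531,94.4,86]),pr([531,94.4,90]),pr([512,131,90]),pr([512,131,0]),pr([553,110,86]),pr([553,-38,86]),pr([553,-90,86]))"
```

```text
[424. 258.] [424. 252.] [429. 208.] [427. 340.] [474. 257.] [323. 402.] [264. 459.]
```

View pics/c3.png

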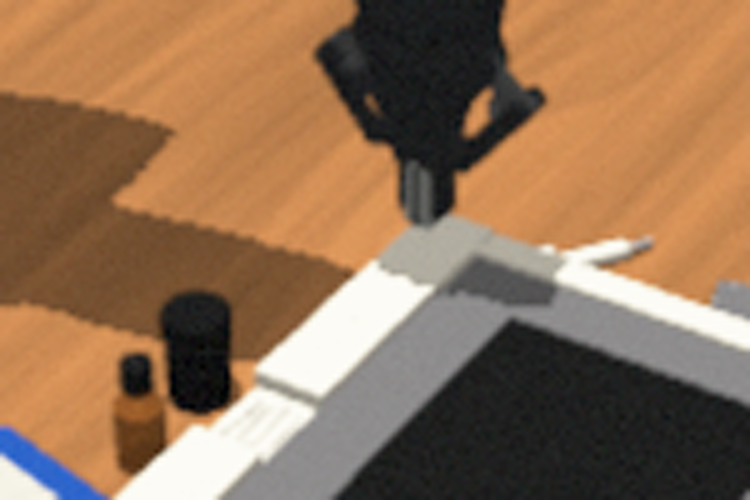

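The crop shows the tip's lower end at (427,225), while the TCP projects to (424,258). The tip therefore still stands above the edge, so I'll keep going down and watch the force.

Emit:
drive_tool --delta_pos '[[0, 0, 1], [0, 0, 2], [0, 0, 3], [0, 0, 3]]' --delta_rot '[[0, 0, 0], [0, 0, 0], [0, 0, 0], [0, 0, 0]]'

```text
clock: 4.65
position: [531.2, 94.4, 82.8]
ee_rot: [-2.217, -2.225, 0.001]
contact_force: [0.8, -0.3, -0.4]
opening: -0.1
grip_force: 0.0
```

Emit:
drive_tool --delta_pos '[[0, 0, 1], [0, 0, 2], [0, 0, 2]]' --delta_rot '[[0, 0, 0], [0, 0, 0], [0, 0, 0]]'

```text
clock: 4.95
position: [531.2, 94.4, 80.9]
ee_rot: [-2.217, -2.225, 0.0]
contact_force: [-0.6, 0.1, -0.6]
opening: 0.2
grip_force: 0.0
```

Emit:
drive_tool --delta_pos '[[0, 0, 1], [0, 0, 2], [0, 0, 2]]' --delta_rot '[[0, 0, 0], [0, 0, 0], [0, 0, 0]]'

```text
clock: 5.25
position: [531.2, 94.4, 78.8]
ee_rot: [-2.217, -2.225, 0.0]
contact_force: [0.1, 0.4, 0.1]
opening: 0.1
grip_force: 0.0
```

Emit:
drive_tool --delta_pos '[[0, 0, 1], [0, 0, 2], [0, 0, 2]]' --delta_rot '[[0, 0, 0], [0, 0, 0], [0, 0, 0]]'

```text
clock: 5.55
position: [531.2, 94.4, 76.8]
ee_rot: [-2.217, -2.225, 0.0]
contact_force: [-0.6, -0.2, -0.2]
opening: 0.2
grip_force: 0.0
```

Emit:
drive_tool --delta_pos '[[0, 0, 1], [0, 0, 2], [0, 0, 2]]' --delta_rot '[[0, 0, 0], [0, 0, 0], [0, 0, 0]]'

```text
clock: 5.85
position: [531.2, 94.4, 74.8]
ee_rot: [-2.217, -2.225, 0.0]
contact_force: [-0.3, 0.1, 0.6]
opening: -0.1
grip_force: 0.0
```

```bash
python3 -c "
from h import *
f=snap('scene','s4.png')
a=cv2.imread('pics/s4.png')[130:230,190:340]
cv2.imwrite('pics/c4.png',cv2.resize(a,None,fx=5,fy=5,interpolation=cv2.INTER_CUBIC)); print(read_state())"
```

```text
{'clock': 5.9, 'joint_pos': array([ 1.75760939e-01,  3.73223428e-01, -3.33072404e-01,  8.64672426e-01,
        5.37517178e-07,  1.74301474e+00]), 'qvel': array([-0.00035166, -0.00055216,  0.00261609,  0.00134923, -0.00038381,
       -0.00128871]), 'effort': array([ 3.64956086e-04, -4.37435210e+01,  2.22938114e+01, -8.02246621e-03,
       -1.47216332e-05,  1.22750612e-05]), 'position': array([531.26590383,  94.34953344,  74.92193784]), 'ee_rot': array([-2.21743325e+00, -2.22530251e+00,  2.20651668e-04]), 'contact_force': array([-0.09175112, -0.22107643,  0.7172166 ]), 'wrist_torque': array([-0.03387469,  0.01200323,  0.00766743]), 'grip_force': 0.0, 'opening': 0.15841195321869306}
```

View pics/c4.png

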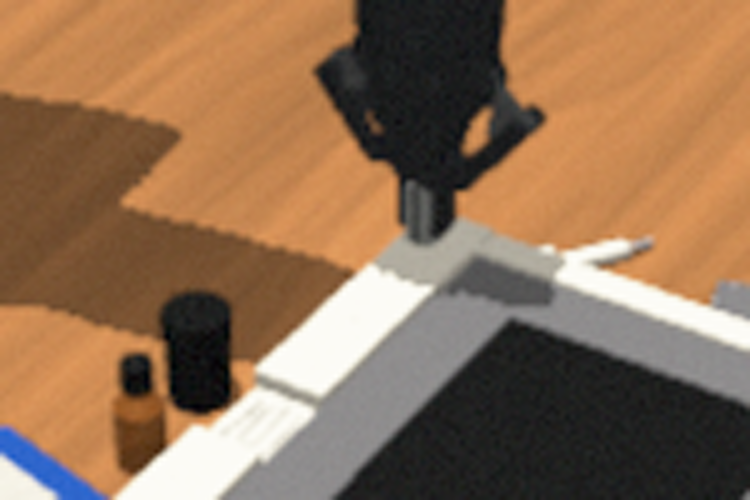

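The tip's lower end is now at (427,243), and contact is expected near row 253–258. That leaves about 7–10 mm to go.

Emit:
drive_tool --delta_pos '[[0, 0, 1], [0, 0, 2], [0, 0, 3], [0, 0, 3]]' --delta_rot '[[0, 0, 0], [0, 0, 0], [0, 0, 0], [0, 0, 0]]'

```text
clock: 6.3
position: [531.2, 94.4, 71.8]
ee_rot: [-2.217, -2.225, 0.0]
contact_force: [0.8, -0.2, 0.2]
opening: 0.1
grip_force: 0.0
```

Emit:
drive_tool --delta_pos '[[0, 0, 0.5], [0, 0, 1], [0, 0, 1.5], [0, 0, 1.5]]' --delta_rot '[[0, 0, 0], [0, 0, 0], [0, 0, 0], [0, 0, 0]]'

```text
clock: 6.7
position: [531.3, 94.4, 70.4]
ee_rot: [-2.217, -2.225, 0.0]
contact_force: [-0.4, -0.2, 0.4]
opening: -0.0
grip_force: 0.0
```

Emit:
drive_tool --delta_pos '[[0, 0, 0.5], [0, 0, 1], [0, 0, 1]]' --delta_rot '[[0, 0, 0], [0, 0, 0], [0, 0, 0]]'

```text
clock: 7.0
position: [531.3, 94.3, 69.4]
ee_rot: [-2.217, -2.225, 0.0]
contact_force: [-1.0, 0.4, 0.4]
opening: 0.1
grip_force: 0.0
```

Emit:
drive_tool --delta_pos '[[0, 0, 0.5], [0, 0, 1], [0, 0, 1]]' --delta_rot '[[0, 0, 0], [0, 0, 0], [0, 0, 0]]'

```text
clock: 7.3
position: [531.3, 94.4, 68.4]
ee_rot: [-2.217, -2.225, 0.0]
contact_force: [0.6, 0.4, 0.3]
opening: -0.3
grip_force: 0.0
```

Emit:
drive_tool --delta_pos '[[0, 0, 0.5], [0, 0, 1], [0, 0, 1]]' --delta_rot '[[0, 0, 0], [0, 0, 0], [0, 0, 0]]'

```text
clock: 7.6
position: [531.3, 94.3, 67.4]
ee_rot: [-2.217, -2.225, 0.0]
contact_force: [-1.1, -0.0, 0.0]
opening: -0.1
grip_force: 0.0
```

Emit:
drive_tool --delta_pos '[[0, 0, 0.5], [0, 0, 1], [0, 0, 1]]' --delta_rot '[[0, 0, 0], [0, 0, 0], [0, 0, 0]]'

```text
clock: 7.9
position: [531.3, 94.4, 66.4]
ee_rot: [-2.217, -2.225, 0.0]
contact_force: [0.0, -0.6, 0.4]
opening: -0.0
grip_force: 0.0
```

Emit:
drive_tool --delta_pos '[[0, 0, 0.5], [0, 0, 1], [0, 0, 1]]' --delta_rot '[[0, 0, 0], [0, 0, 0], [0, 0, 0]]'

```text
clock: 8.2
position: [531.3, 94.3, 65.4]
ee_rot: [-2.217, -2.225, 0.0]
contact_force: [0.4, -0.4, -0.4]
opening: 0.2
grip_force: 0.0
```

Emit:
drive_tool --delta_pos '[[0, 0, 0.5], [0, 0, 1], [0, 0, 1]]' --delta_rot '[[0, 0, 0], [0, 0, 0], [0, 0, 0]]'

```text
clock: 8.5
position: [531.3, 94.3, 64.4]
ee_rot: [-2.217, -2.225, 0.0]
contact_force: [-0.7, -1.0, 1.0]
opening: -0.2
grip_force: 0.0
```

Emit:
drive_tool --delta_pos '[[0, 0, 0.5], [0, 0, 1], [0, 0, 1]]' --delta_rot '[[0, 0, 0], [0, 0, 0], [0, 0, 0]]'

```text
clock: 8.8
position: [531.4, 94.4, 64.2]
ee_rot: [2.217, 2.225, 0.001]
contact_force: [-2.0, -0.2, 5.5]
opening: -0.1
grip_force: 2.8
```

```bash
python3 -c "
from h import *
f=snap('scene','s5.png'); g=f['pixels'].mean(2); print(g[172:188,275].round(), cv2.imread('pics/s4.png').mean(2)[172:188,275].round())
rep()"
```

```text
[ 85.  90.  87.  88.  87.  86.  80.  80.  85.  89. 121. 155. 168. 170.
 171. 235.] [ 89.  88.  88.  80.  81.  88.  99. 145. 170. 166. 169. 168. 170. 169.
 167. 236.]
8.85 [531.4  94.4  64.3] F [-1.6 -0.7  5.1] open -0.1
[[-0.004  1.     0.   ]
 [ 1.     0.004  0.   ]
 [ 0.     0.    -1.   ]]
```

Contact: 5.5 N on the edge at a reported z of 64.3. Now I'll slide toward the notch along −tool x.

Emit:
drive_tool --delta_pos '[[-8, 0, 0.2], [-16, 0, 0.2], [-24, 0, 0.2], [-32, 0, 0.2], [-40, 0, 0.2]]' --delta_rot '[[0, 0, 0], [0, 0, 0], [0, 0, 0], [0, 0, 0], [0, 0, 0]]'

```text
clock: 9.35
position: [532.7, 55.1, 64.3]
ee_rot: [-2.217, -2.226, -0.006]
contact_force: [0.0, 3.1, 5.1]
opening: 0.0
grip_force: 2.8
```

Emit:
drive_tool --delta_pos '[[-8, 0, 0], [-16, 0, 0], [-24, 0, 0], [-32, 0, 0], [-40, 0, 0]]' --delta_rot '[[0, 0, 0], [0, 0, 0], [0, 0, 0], [0, 0, 0], [0, 0, 0]]'

```text
clock: 9.85
position: [532.7, 15.0, 64.2]
ee_rot: [-2.217, -2.226, -0.005]
contact_force: [0.4, 4.0, 5.9]
opening: 0.1
grip_force: 3.0
```

Emit:
drive_tool --delta_pos '[[-8, -1, 0], [-16, -1, 0], [-24, -1, 0], [-30, -1, 0], [-36, -1, 0]]' --delta_rot '[[0, 0, 0], [0, 0, 0], [0, 0, 0], [0, 0, 0], [0, 0, 0]]'

```text
clock: 10.35
position: [531.8, -21.0, 64.3]
ee_rot: [-2.217, -2.226, -0.005]
contact_force: [-1.4, 3.2, 6.3]
opening: -0.1
grip_force: 3.1
```

Emit:
drive_tool --delta_pos '[[-4, 0, 0], [-8, 0, 0], [-12, 0, 0], [-16, 0, 0], [-18, 0, 0]]' --delta_rot '[[0, 0, 0], [0, 0, 0], [0, 0, 0], [0, 0, 0], [0, 0, 0]]'

```text
clock: 10.85
position: [531.8, -39.0, 64.2]
ee_rot: [-2.217, -2.225, -0.005]
contact_force: [-0.6, 3.2, 6.1]
opening: -0.1
grip_force: 3.0
```

Emit:
drive_tool --delta_pos '[[-3, 0, 0], [-6, 0, 0], [-9, 0, 0], [-10, 0, 0], [-10, 0, 0]]' --delta_rot '[[0, 0, 0], [0, 0, 0], [0, 0, 0], [0, 0, 0], [0, 0, 0]]'

```text
clock: 11.35
position: [530.3, -50.2, 62.8]
ee_rot: [-2.218, -2.224, 0.002]
contact_force: [0.0, -0.2, 0.8]
opening: -0.2
grip_force: 0.0
```

Contact was lost at y≈-49, as predicted. Next I'll centre on the notch and press.

Emit:
drive_tool --delta_pos '[[-7, 1, 0], [-14, 1, 0], [-14, 1, 3], [-14, 1, 6], [-14, 1, 6]]' --delta_rot '[[0, 0, 0], [0, 0, 0], [0, 0, 0], [0, 0, 0], [0, 0, 0]]'

```text
clock: 11.85
position: [531.3, -63.6, 56.7]
ee_rot: [-2.217, -2.225, 0.001]
contact_force: [-0.6, 0.1, -0.4]
opening: -0.1
grip_force: 0.0
```

Emit:
drive_tool --delta_pos '[[0, 0, 1], [0, 0, 2], [0, 0, 3], [0, 0, 4], [0, 0, 4]]' --delta_rot '[[0, 0, 0], [0, 0, 0], [0, 0, 0], [0, 0, 0], [0, 0, 0]]'

```text
clock: 12.35
position: [531.9, -63.5, 53.9]
ee_rot: [2.217, 2.225, 0.0]
contact_force: [-0.9, -0.1, 4.1]
opening: -0.1
grip_force: 2.4
```

Emit:
drive_tool --delta_pos '[[0, 0, 1], [0, 0, 2], [0, 0, 2.5], [0, 0, 3], [0, 0, 3]]' --delta_rot '[[0, 0, 0], [0, 0, 0], [0, 0, 0], [0, 0, 0], [0, 0, 0]]'

```text
clock: 12.85
position: [532.0, -63.5, 51.4]
ee_rot: [2.217, 2.225, 0.001]
contact_force: [-1.9, 0.7, 8.0]
opening: -0.1
grip_force: 4.3
```

Emit:
drive_tool --delta_pos '[[0, 0, 1], [0, 0, 2], [0, 0, 3], [0, 0, 3], [0, 0, 3]]' --delta_rot '[[0, 0, 0], [0, 0, 0], [0, 0, 0], [0, 0, 0], [0, 0, 0]]'

```text
clock: 13.35
position: [532.3, -63.5, 50.1]
ee_rot: [2.216, 2.224, 0.002]
contact_force: [-6.1, 0.4, 20.9]
opening: 0.0
grip_force: 10.5
```

```bash
python3 -c "
from h import *
rep(); f=snap('scene','s6.png')
cv2.imwrite('pics/c6.png',cv2.resize(cv2.imread('pics/s6.png')[120:320,170:400],None,fx=3,fy=3,interpolation=cv2.INTER_CUBIC))"
```

```text
13.35 [532.3 -63.5  50.1] F [-6.1  0.4 20.9] open 0.0
[[-0.004  1.     0.002]
 [ 1.     0.004 -0.   ]
 [-0.     0.002 -1.   ]]
```

View pics/c6.png

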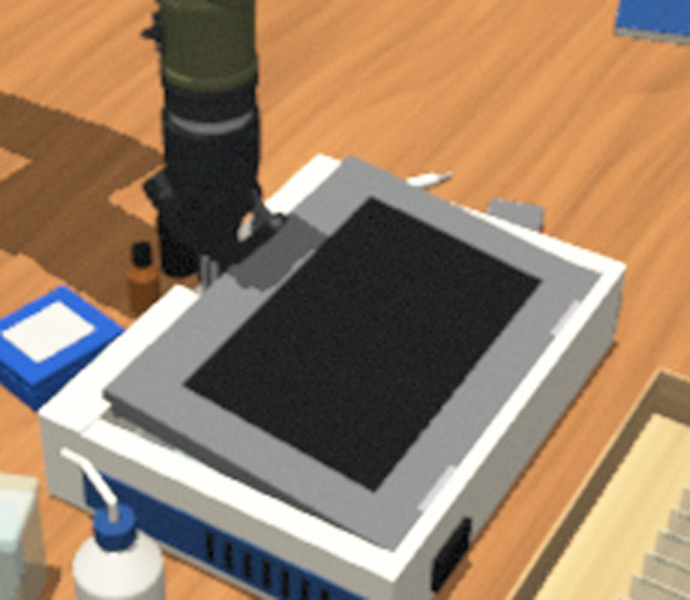

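The lid has sprung ajar (front corner at (108,400)) and its front sits by the gripper's linkage. I'll release straight up with a slight backward move, then draw clear.

Emit:
drive_tool --delta_pos '[[0, 0, -4], [0, 0, -9], [0, 0, -16], [0, -2, -24], [0, -5, -32]]' --delta_rot '[[0, 0, 0], [0, 0, 0], [0, 0, 0], [0, 0, 0], [0, 0, 0]]'

```text
clock: 13.9
position: [526.8, -63.6, 79.7]
ee_rot: [-2.217, -2.225, 0.0]
contact_force: [0.2, -0.6, -0.4]
opening: -0.2
grip_force: 0.0
```

Emit:
drive_tool --delta_pos '[[0, -8, -10], [0, -18, -22], [0, -30, -36], [0, -42, -50], [0, -56, -64]]' --delta_rot '[[0, 0, 0], [0, 0, 0], [0, 0, 0], [0, 0, 0], [0, 0, 0]]'

```text
clock: 14.4
position: [469.7, -63.9, 144.5]
ee_rot: [2.218, 2.225, 0.0]
contact_force: [0.8, 0.2, -0.2]
opening: 0.1
grip_force: 0.0
```

Emit:
drive_tool --delta_pos '[[0, -20, -20], [0, -40, -40], [0, -60, -50], [0, -70, -50], [0, -70, -50]]' --delta_rot '[[0, 0, 0], [0, 0, 0], [0, 0, 0], [0, 0, 0], [0, 0, 0]]'

```text
clock: 14.9
position: [399.2, -64.0, 193.6]
ee_rot: [2.218, 2.225, 0.0]
contact_force: [0.3, 0.1, 0.4]
opening: -0.1
grip_force: 0.0
```

Emit:
drive_tool --delta_pos '[[0, 0, 0], [0, 0, 0], [0, 0, 0], [0, 0, 0], [0, 0, 0]]' --delta_rot '[[0, 0, 0], [0, 0, 0], [0, 0, 0], [0, 0, 0], [0, 0, 0]]'

```text
clock: 15.4
position: [401.1, -64.1, 193.0]
ee_rot: [-2.217, -2.225, 0.001]
contact_force: [0.4, 0.1, -0.8]
opening: -0.3
grip_force: 0.0
```

```bash
python3 -c "
from h import *
rep(); f=snap('scene','s7.png')
cv2.imwrite('pics/c7.png',cv2.resize(cv2.imread('pics/s7.png')[120:320,150:400],None,fx=3,fy=3,interpolation=cv2.INTER_CUBIC))"
```

```text
15.4 [401.1 -64.1 193. ] F [ 0.4  0.1 -0.8] open -0.3
[[-0.004  1.    -0.001]
 [ 1.     0.004  0.   ]
 [ 0.    -0.001 -1.   ]]
```

View pics/c7.png

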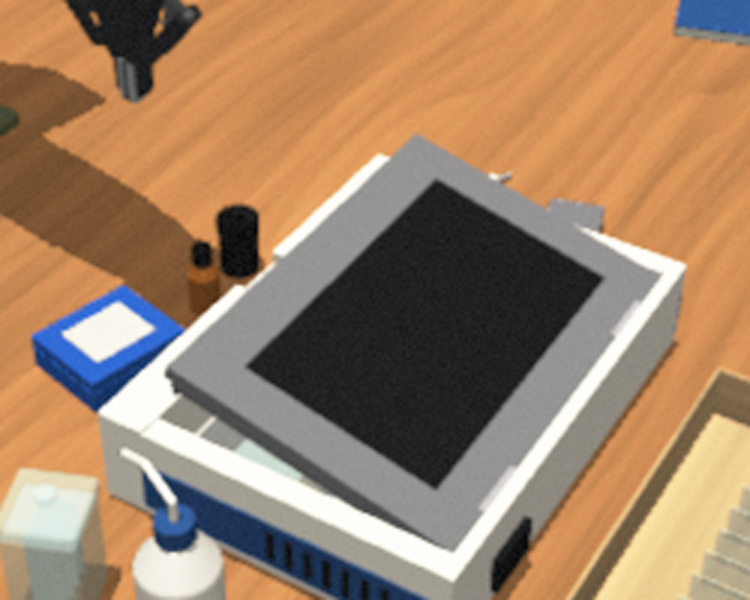

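The picture shows the lid standing ajar (front corner at (170,375)), the gripper well clear at (130,90), and the bottle, case and slide box still in place. I'll let things settle for a second, then hand in.

Emit:
drive_tool --delta_pos '[[0, 0, 0], [0, 0, 0], [0, 0, 0], [0, 0, 0], [0, 0, 0]]' --delta_rot '[[0, 0, 0], [0, 0, 0], [0, 0, 0], [0, 0, 0], [0, 0, 0]]'

```text
clock: 15.95
position: [400.9, -64.1, 193.4]
ee_rot: [2.217, 2.225, 0.0]
contact_force: [0.7, -0.5, -0.6]
opening: -0.1
grip_force: 0.0
```

Emit:
drive_tool --delta_pos '[[0, 0, 0], [0, 0, 0], [0, 0, 0], [0, 0, 0], [0, 0, 0]]' --delta_rot '[[0, 0, 0], [0, 0, 0], [0, 0, 0], [0, 0, 0], [0, 0, 0]]'

```text
clock: 16.45
position: [400.9, -64.1, 193.3]
ee_rot: [2.218, 2.225, 0.0]
contact_force: [0.5, -0.3, -0.0]
opening: -0.1
grip_force: 0.0
```

```bash
python3 -c "
from rig import *
print(close_job())"
```

```text
the job is handed in; nothing more can be done
None
```

I slid a fingertip from the left end of the edge to the notch and pressed the catch; the lid sprang ajar, the arm drew clear touching nothing, and I handed the job in at about 16.5 s, with no verdict returned.

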